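# Find the crate stamped underneath and push it to the dispatch line

## Robot

A 6-joint arm with a two-finger parallel gripper is mounted at the origin on a cart in front of the work surface, level with it; the furniture and walls round the work are solid. World frame = base frame: x ahead of the robot, y to its left, z up, the work surface at z = 0. Lengths are in m, angles in rad, forces in N, time in s.
With the tool pointing down it reaches from about 0.35 to 0.875 m from the base axis. Payload 15.5 kg.
Tool frame: the origin (TCP) lies midway between the tips of the shut fingers; the grasp point (between the pads) lies env.hold_point_z behind it (env.hold_point_z is the distance from the TCP to the grasp point, in m); z points along the fingers, x is the direction in which the jaws open and shut, and the axes are right-handed (so a half turn about z gives the same grasp; the last joint's range is limited). The gripper opens to 85 mm and grips with 20 to 120 N. Pads are 22 mm wide; open, the fingers measure 114 mm over their backs; the gripper's body (76 mm by 85 mm) begins 54 mm behind the grasp point. The pads swing forward as they close: fully open they stand 13 mm farther back than shut.
Start: joints at [1.187, 0.494, 1.345, -0, 1.302, -0.096], TCP at [0.178, 0.599, 0.231] pointing down, gripper open.
Joint ranges: [-2.91, 2.91], [-0.82, 2.16], [0.22, 2.67], [-1.22, 4.37], [0.12, 2.79], [-3.08, 3.08]. Speed limits (rad/s): [1.89, 1.89, 2.57, 3.01, 3.01, 3.01].

## Interface

Orientations are given as a unit quaternion [w, x, y, z].
In Python, from rig import env gives the robot as it stands. The module is installed in compiled form; this text tells all that it offers.
- The arm moves only by the shell command python3 -m crank 'ROWS' [FORCE]. ROWS is JSON, a list of rows, each a list of 7 numbers: the shift along the world's x, y, z in m, then the turn, a rotation vector about the world's x, y, z in rad, then the finger opening in m, from 0 to 0.0854. In form: [[x, y, z, rx, ry, rz, grip], ...]. A call has 1 to 5 rows; each row shifts and turns the commanded pose from where the row before left it; what a row does not reach is not made up. A row lasts 1/12 s, in which the tool goes at most 41.7 mm and 7.16 degrees, less where a joint would pass 70% of its speed; a pose out of reach is approached as far as the arm can. A call is refused whole if a number of a shift passes 0.0417 or a number of a turn 0.125, either way. A call with a gripper value outside its range is refused whole. The fingers move at their own pace and stop on an object; FORCE is the grip in N (left out, the last holds). Time passes only in rows, so rows that do not move let the fingers close. It gives the time, the measured TCP pose, the force and the opening at its end, in the units of the state.
- env.state(): the state, without advancing time (a new reading comes with each control period).
- env.snapshot(name): name is "scene" or "top"; returns (picture, depth): 420x560x3 uint8, red, green, blue; 420x560 float32, m along the optical axis (not along the pixel's ray), 0 where there is no reading.
- env.get_calibration(name): a dict with "fx", "fy", "cx", "cy" (pixels), "origin" and "attitude" of the camera in the world. Camera axes: x right, y down, z forward; pixel columns grow to the right and rows downward; lengths in m; the calibration is good to about 2 mm. A picture is of the moment at which its call begins. get_calibration takes no time and is no camera call.
- env.sign_off(): hands the job in, once; it reports no verdict.
The state is a dict: "clock": time; "joint_pos": joint angles; "qvel": joint speeds; "effort": joint torques, N m; "eef_pos": TCP position; "tool_rot": TCP orientation; "wrist_force": force on the tool from outside, world axes, zero at the start; "wrist_torque": the same for the moment, N m; "width": opening from 0.0 (shut) to 1.0 (fully open).
Only numpy, scipy, OpenCV 4.12 (cv2) and the standard library are available. Lean on these libraries where they do the work, as an engineer would, in place of code of your own. Each camera call takes 0.05 s, during which the arm holds its last target.

## Task

Two identical lidded sample crates stand side by side in front of the flat aluminium bar that marks the dispatch line; the one cleared for dispatch has a round stamp underneath. With fingertips only, never gripping or lifting, tip both crates over backward, away from you, so that each lies on its back with its base facing you. When both bases are showing, gently push the stamped crate, still on its back, straight on until its lid lies flush against the bar; leave the other crate lying where it fell, short of the bar, and do not disturb the other things.

Things in the scene. Friction and masses are not known exactly. Their poses are not given: they have to be found in the camera images.
- crate_a: One of two identical crates: 56 deep (x), 72 wide (y), 75 mm high (z), lid fixed shut, about 0.18 kg, friction about 0.6. Origin: centre of the base; z to the lid, x to the back, y to its left. Starts upright, front (blank label) to the robot, turned up to 0.2 rad. On its back: base faces the robot, x points down, origin 28 mm up; it is 56 mm high and reaches 75 mm from the base to the lid
- crate_b: The other crate, alike in every way. Either one tips about its lower back edge, balances at about 37 degrees, then falls on its back by itself. Pushed low or hard straight ahead it may slide: press a fingertip high on the front and follow the arc about that edge, forward and up
- stamp (a point): Middle of the stamp, a black ring 40 mm across with a cross in it, printed in the middle of one crate's base, hidden while that crate stands; once it lies on its back the stamp faces the robot. The other crate's base is bare
- bar: The dispatch line: aluminium bar fixed to the worktop behind the crates, 240 long (y, left to right, turned up to 0.05 rad), 20 deep (x, away from the robot), 12 mm high; origin at the centre of its underside. A crate on its back with its lid flush against the near side has its origin 10 + 75 = 85 mm in front of the bar's middle line, anywhere along the bar
- pen: Ball pen 140 x 9 x 8 mm lying front to back between the crates; bystander, origin under the middle
- marker: Felt marker 126 x 14 x 12 mm lying right of the crates; bystander, origin under its middle
- amber_bottle: Amber bottle 60 mm wide, 125 mm high, behind the bar; bystander, origin at the centre of its underside
- vial: Small capped vial 15 mm wide, 50 mm high, standing behind the bar; bystander, origin at the centre of its underside
- timer: Lab timer 62 x 62 x 21 mm, left of the mouse pad; bystander, origin at the centre of its underside

How it is judged:
On the way, in this order (a step that is already met when the one before it is completed fails the run):
1. one crate lies on its back, base towards the robot (angle between any of crate_a, crate_b's own x axis and vertical above 3 rad), for 0.2 s.
2. both crates lie on their backs, bases towards the robot (angle between each of crate_a, crate_b's own x axis and vertical above 3 rad), for 0.2 s.
3. the stamped crate, on its back, has been pushed lid-first flush against the bar (angle between crate_a's own x axis and vertical above 3 rad and x of crate_a in the frame of bar between -0.092 and -0.078 m and y of crate_a in the frame of bar between -0.14 and 0.14 m and angle between the y axis of crate_a and the y axis of bar, either way round below 0.09 rad), for 0.2 s.
At the end, for the whole second after the job is handed in: The stamped crate lies on its back at rest, its lid within 7 mm of the bar's near side and parallel to it within about 5 degrees; the other crate lies at rest on its back, at least 10 mm short of the bar, its base less than 10 cm from where it stood (all of step 3 and angle between crate_b's own x axis and vertical above 3 rad and distance of crate_b from where it was at the start of the episode below 0.1 m and x of crate_b in the frame of bar below -0.095 m and linear speed of each of crate_a, crate_b below 0.01 m/s); the robot touches nothing.
It fails at once if the stamped crate is jammed against the bar with more than 30 N (contact force between crate_a and bar above 30 N).
It fails at once if a crate is lifted off the worktop instead of tipped (height (world z) of any of crate_a, crate_b above 0.042 m or (height (world z) of crate_a above 0.012 m and angle between crate_a's own z axis and vertical below 0.2 rad) or (height (world z) of crate_b above 0.012 m and angle between crate_b's own z axis and vertical below 0.2 rad)).
It fails at once if the crate without the stamp is pushed to the bar (angle between crate_b's own x axis and vertical above 3 rad and x of crate_b in the frame of bar above -0.09 m).
It fails at once if another thing on the worktop is moved more than 3 cm (distance of any of pen, marker, amber_bottle, vial, timer from where it was at the start of the episode above 0.03 m).
It also fails if it takes over 56 s, if anything falls off the work surface, if the arm or the gripper's body presses on something with over 40 N, if the wrist force passes 120 N, or if a joint passes its speed limit or range.

## Working session

There is one attempt and no reset: what is moved stays moved. The work goes in short steps, Python scripts to look and compute and a shell command to move; the robot and the scene stay as the last step left them, time stands still between calls to the robot, and variables do not carry over. Pictures are saved under pics/ and viewed, and the job is handed in when it is done.

```bash
mkdir -p pics; python3 - <<'E'
from rig import env
import cv2
print(env.state(), env.hold_point_z)
for n in ("scene","top"):
    print(n,env.get_calibration(n))
    p,d=env.snapshot(n)
    cv2.imwrite(f"pics/{n}0.png",p[:,:,::-1])
    import numpy as np; np.save(f"{n}0.npy",d); print((d>0).mean())
E
```

```text
{'clock': 0.0, 'joint_pos': array([ 1.18652152e+00,  4.94158941e-01,  1.34612451e+00, -1.85772933e-05,
        1.30251070e+00, -9.54948983e-02]), 'qvel': array([ 6.91286862e-04,  1.45591491e-03, -5.65910641e-04, -7.42623937e-06,
       -1.44233941e-03,  7.25103021e-04]), 'effort': array([-3.78096782e-03, -8.82147932e+01, -3.83864307e+01, -7.48382317e-04,
        1.04342069e-02,  2.93851019e-05]), 'eef_pos': array([0.17785346, 0.59878508, 0.23071758]), 'tool_rot': array([ 3.19356810e-04,  8.01491631e-01,  5.98005690e-01, -5.08908693e-04]), 'wrist_force': array([-0.45659564,  0.28947233, -0.42577326]), 'wrist_torque': array([ 0.00515934, -0.0286084 ,  0.01190348]), 'width': 0.9965180036965159} 0.0187
scene {'fx': 459.1463812433442, 'fy': 459.1463812433442, 'cx': 279.8486142224738, 'cy': 208.4481738619908, 'origin': array([ 0.17076828, -0.77957735,  0.8811316 ]), 'attitude': array([-0.33398418,  0.89307582, -0.28552611,  0.09666951])}
0.9959736394557823
top {'fx': 451.0540210119596, 'fy': 451.0540210119596, 'cx': 274.7458685396468, 'cy': 213.84322332013332, 'origin': array([ 0.48035208, -0.20280586,  1.00897108]), 'attitude': array([-0.04256607,  0.71597605, -0.69621911,  0.02907548])}
0.995969387755102
```

View pics/scene0.png

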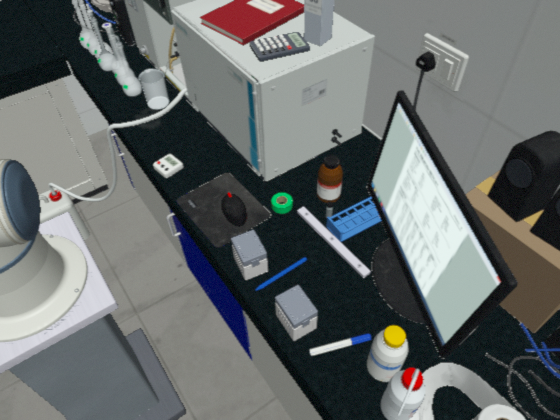

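View pics/top0.png

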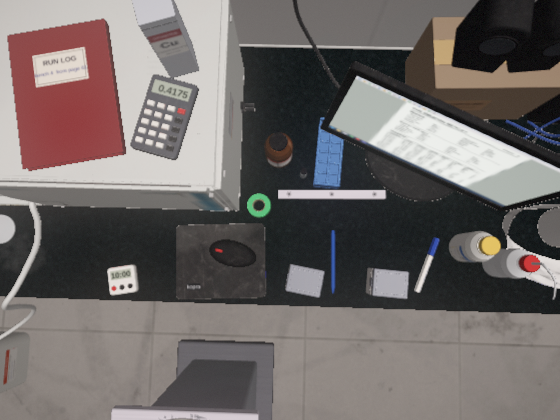

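Scene: the crates' lids are at about (305,281) and (388,283) in the top view. The bar is at (332,195), the pen at (333,261) and the marker at (427,265). Next I'll measure them.

```bash
cat > h.py <<'E'
import numpy as np, cv2
from rig import env
from scipy.spatial.transform import Rotation as R
def cal(n):
    c=env.get_calibration(n); q=c['attitude']; return c,R.from_quat([q[1],q[2],q[3],q[0]]).as_matrix()
def pts(n,d):
    c,M=cal(n); v,u=np.mgrid[:d.shape[0],:d.shape[1]]
    P=np.stack([(u-c['cx'])/c['fx']*d,(v-c['cy'])/c['fy']*d,d],-1)
    return P@M.T+c['origin']
def ray(n,uv,z):
    c,M=cal(n); uv=np.atleast_2d(uv).astype(float)
    r=np.c_[(uv[:,0]-c['cx'])/c['fx'],(uv[:,1]-c['cy'])/c['fy'],np.ones(len(uv))]@M.T
    o=c['origin']; return o+r*((z-o[2])/r[:,2])[:,None]
def snap(tag,big=None):
    o={}
    for n in ("scene","top"):
        p,d=env.snapshot(n); cv2.imwrite(f"pics/{n}{tag}.png",p[:,:,::-1]); o[n]=(p,d,pts(n,d))
    return o
def rect(W,m):
    r=cv2.minAreaRect((W[m][:,:2]*1000).astype(np.float32)); return r
E
python3 - <<'E'
from h import *
for n in ("top","scene"):
    d=np.load(n+"0.npy"); W=pts(n,d); p=cv2.imread(f"pics/{n}0.png")
    z=W[...,2]; print(n)
    roi=(W[...,0]>0.28)&(W[...,0]<0.75)&(W[...,1]>-0.62)&(W[...,1]<0.1)
    print('floor',np.median(z[roi&(abs(z)<0.02)]))
    for nm,lo,hi in(("top75",.067,.085),("low",.006,.02)):
        m=(roi&(z>lo)&(z<hi)).astype(np.uint8)
        k,l,s,c=cv2.connectedComponentsWithStats(m)
        for i in range(1,k):
            if s[i,4]>60:
                mm=l==i; print(nm,s[i],np.round(rect(W,mm)[0]),np.round(rect(W,mm)[1]),round(rect(W,mm)[2],1),'z',round(float(np.median(z[mm])),4),'col',p[mm].mean(0).round())
E
```

```text
top
floor 0.000828674127269835
top75 [337 136 151  67 451] [ 679. -466.] [337.   6.] 67.5 z 0.0783 col [39. 38. 37.]
top75 [460 232  13  29  96] [ 520. -577.] [58. 21.] 2.0 z 0.0763 col [95. 92. 92.]
top75 [285 264  39  33 963] [ 440. -247.] [73. 56.] 80.0 z 0.0753 col [167. 160. 161.]
top75 [371 268  38  31 986] [ 440. -422.] [74. 56.] 86.1 z 0.0752 col [170. 164. 166.]
low [ 365  150   88   51 1968] [ 661. -466.] [212.  63.] 66.2 z 0.0121 col [53. 53. 54.]
low [278 189 108  10 957] [ 630. -307.] [ 21. 238.] 0.9 z 0.0119 col [205. 199. 208.]
low [331 233   4  59 156] [ 479. -312.] [127.   7.] 0.9 z 0.0077 col [152.  82.  53.]
low [414 237  25  55 349] [ 480. -517.] [ 14. 125.] 69.9 z 0.0117 col [168. 146. 143.]
scene
floor 0.0019191499807061918
top75 [222 133  98  48 319] [614. -45.] [132. 267.] 39.3 z 0.0787 col [140. 143. 137.]
top75 [318 175  24  12 122] [ 707. -203.] [24. 57.] 54.6 z 0.0761 col [20. 40. 71.]
top75 [371 198  65 135 511] [ 680. -464.] [337.   7.] 67.5 z 0.0782 col [31. 26. 22.]
top75 [231 230  35  34 745] [ 440. -249.] [75. 56.] 79.9 z 0.0763 col [152. 142. 134.]

[... 245 characters left out ...]
. 72. 84.]
low [271 203  21  11  78] [ 590. -159.] [24. 50.] 52.4 z 0.0129 col [ 68. 133.   2.]
low [220 206  29  22 119] [ 477. -114.] [52. 74.] 44.2 z 0.0126 col [29. 28. 28.]
low [ 297  207   78   71 1023] [ 684. -306.] [130. 241.] 1.7 z 0.0126 col [195. 177. 165.]
low [ 371  239   54   85 2106] [ 664. -469.] [220.  70.] 65.9 z 0.0136 col [43. 41. 40.]
low [255 258  51  33 171] [ 481. -314.] [139.   9.] 0.0 z 0.0087 col [172.  84.  23.]
low [239 267  28  13  88] [ 427. -278.] [28. 62.] 49.0 z 0.0132 col [150. 151. 150.]
low [276 312  40  28 116] [ 422. -438.] [42. 85.] 34.8 z 0.0133 col [132. 133. 132.]
low [309 334  62  21 413] [ 480. -518.] [ 15. 125.] 69.2 z 0.0128 col [199. 170. 153.]
```

```bash
python3 - <<'E'
import cv2
a=cv2.imread("pics/top0.png")[175:315,255:455]; cv2.imwrite("pics/z1.png",cv2.resize(a,None,fx=4,fy=4,interpolation=cv2.INTER_CUBIC))
E
```

```text
(no output)
```

View pics/z1.png

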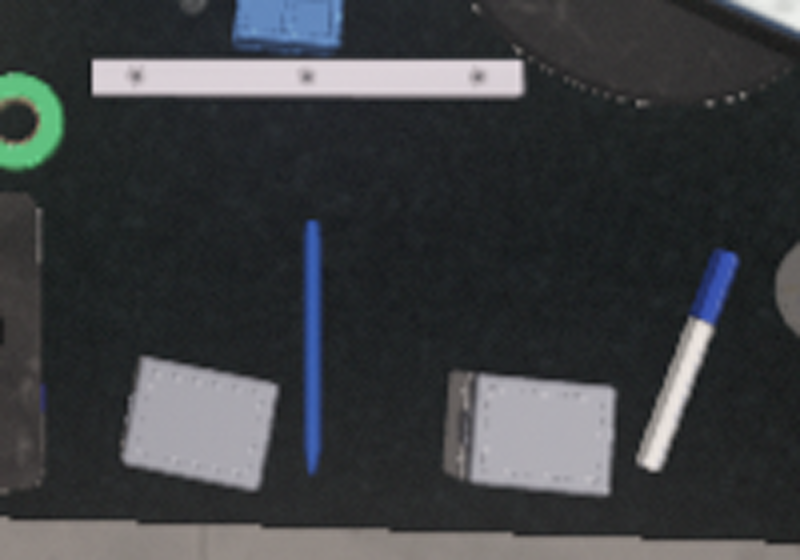

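```bash
python3 - <<'E'
from h import *
for n in ("top","scene"):
    W=pts(n,np.load(n+"0.npy")).reshape(-1,3); print(n)
    for y0 in np.arange(-0.6,0.8,0.1):
        r=[]
        for x0 in np.arange(0.1,0.7,0.1):
            m=(abs(W[:,0]-x0-.05)<.05)&(abs(W[:,1]-y0-.05)<.05)&(W[:,2]<1)
            r.append(round(float(W[m,2].max()),2) if m.any() else None)
        print(round(y0,1),r)
    # monitor stand disc near edge
    m=(W[:,2]>.006)&(W[:,2]<.016)&(W[:,0]>.58)&(W[:,0]<.66)&(W[:,1]<-.432)&(W[:,1]>-.56)
    P=W[m]
    for y in np.arange(-.55,-.43,.02):
        q=P[abs(P[:,1]-y)<.01]; print(round(y,2), q[:,0].min().round(3) if len(q) else None)
    # bar line fit
    m=(W[:,2]>.008)&(W[:,2]<.016)&(W[:,0]>.6)&(W[:,0]<.66)&(W[:,1]<-.2)&(W[:,1]>-.41)
    P=W[m]; e=[]
    for y in np.arange(-.4,-.2,.01):
        q=P[abs(P[:,1]-y)<.005]; e.append((y,q[:,0].min()))
    e=np.array(e); print('near edge',np.polyfit(e[:,0]+.307,e[:,1],1))
E
```

```text
top
-0.6 [-0.79, -0.79, 0.01, 0.12, 0.14, 0.35]
-0.5 [-0.78, -0.78, 0.01, 0.08, 0.01, 0.35]
-0.4 [-0.79, -0.78, 0.01, 0.08, 0.01, 0.04]
-0.3 [-0.79, -0.79, 0.0, 0.08, 0.01, 0.1]
-0.2 [0.01, -0.79, 0.01, 0.04, 0.35, 0.35]
-0.1 [0.01, -0.79, 0.01, 0.04, 0.35, 0.36]
-0.0 [0.01, -0.79, 0.01, 0.01, 0.35, 0.37]
0.1 [0.01, -0.79, 0.02, 0.03, 0.35, 0.37]
0.2 [-0.79, -0.78, 0.01, 0.01, 0.35, 0.37]
0.3 [-0.79, -0.79, 0.02, 0.05, 0.1, None]
0.4 [-0.79, -0.78, 0.01, 0.01, 0.06, None]
0.5 [-0.78, -0.36, -0.28, None, None, None]
0.6 [-0.78, -0.42, -0.79, None, None, None]
0.7 [-0.49, -0.47, -0.79, None, None, None]
-0.55 0.627
-0.53 0.622
-0.51 0.621
-0.49 0.621
-0.47 0.625
-0.45 0.629
-0.43 0.64
near edge [-0.02474305  0.6204385 ]
scene
-0.6 [None, None, 0.01, 0.12, 0.14, 0.35]
-0.5 [None, None, 0.01, 0.08, 0.01, 0.35]
-0.4 [None, None, 0.0, 0.08, 0.01, 0.04]
-0.3 [-0.79, -0.79, 0.0, 0.08, 0.01, 0.1]
-0.2 [0.01, -0.79, 0.01, 0.05, 0.35, 0.35]
-0.1 [0.33, -0.78, 0.01, 0.04, 0.35, 0.37]
-0.0 [0.32, -0.79, 0.01, 0.01, 0.35, 0.37]
0.1 [0.01, -0.78, 0.02, 0.03, 0.35, 0.37]
0.2 [-0.79, -0.79, 0.01, 0.01, 0.37, 0.36]
0.3 [-0.79, -0.79, 0.02, 0.05, 0.37, 0.36]
0.4 [-0.78, -0.78, 0.01, 0.1, 0.33, 0.27]
0.5 [-0.78, -0.36, 0.01, 0.2, 0.29, 0.08]
0.6 [-0.79, -0.42, 0.01, 0.2, 0.26, 0.01]
0.7 [-0.46, -0.47, 0.01, 0.2, 0.18, 0.18]
-0.55 0.624
-0.53 0.622
-0.51 0.621
-0.49 0.59
-0.47 0.589
-0.45 0.632
-0.43 0.642
near edge [-0.02715725  0.62001401]
```

```bash
python3 -m crank '[[0.019,-0.03,0,0,0,0.0115,0.04],[0.019,-0.03,0,0,0,0.0115,0.04],[0.019,-0.03,0,0,0,0.0115,0.04],[0.019,-0.03,0,0,0,0.0115,0.04],[0.019,-0.03,0,0,0,0.0115,0.04]]'
python3 -m crank '[[0.019,-0.03,0,0,0,0.0115,0.04],[0.019,-0.03,0,0,0,0.0115,0.04],[0.019,-0.03,0,0,0,0.0115,0.04],[0.019,-0.03,0,0,0,0.0115,0.04],[0.019,-0.03,0,0,0,0.0115,0.04]]'
python3 -m crank '[[0,-0.0357,0,0,0,0,0.04],[0,-0.0357,0,0,0,0,0.04],[0,-0.0357,0,0,0,0,0.04],[0,-0.0357,0,0,0,0,0.04],[0,-0.0357,0,0,0,0,0.04]]'
python3 -m crank '[[0,-0.0357,0,0,0,0,0.04],[0,-0.0357,0,0,0,0,0.04],[0,-0.0357,0,0,0,0,0.04],[0,-0.0357,0,0,0,0,0.04],[0,-0.0357,0,0,0,0,0.04]]'
python3 -m crank '[[0,-0.0357,0,0,0,0,0.04],[0,-0.0357,0,0,0,0,0.04],[0,-0.0357,0,0,0,0,0.04],[0,-0.0357,0,0,0,0,0.04],[0,-0.0357,0,0,0,0,0.04]]'
python3 -m crank '[[0,0,0,0,0,0,0.04],[0,0,0,0,0,0,0.04]]'
```

```text
clock: 0.52
eef_pos: [0.2733, 0.4475, 0.231]
tool_rot: [0.0, 0.784, 0.621, -0.0]
wrist_force: [0.8, -0.0, 0.3]
width: 0.466
clock: 0.93
eef_pos: [0.3684, 0.2975, 0.2312]
tool_rot: [-0.0, 0.766, 0.643, -0.0]
wrist_force: [0.2, 0.1, 0.4]
width: 0.471
clock: 1.35
eef_pos: [0.3674, 0.1191, 0.2312]
tool_rot: [-0.0, 0.766, 0.643, -0.0]
wrist_force: [1.3, 0.5, -1.1]
width: 0.471
clock: 1.77
eef_pos: [0.3675, -0.0596, 0.2313]
tool_rot: [0.0, 0.766, 0.643, 0.0]
wrist_force: [0.7, 0.2, -0.0]
width: 0.472
clock: 2.18
eef_pos: [0.3674, -0.2382, 0.2312]
tool_rot: [-0.0, 0.766, 0.643, 0.0]
wrist_force: [1.1, -0.3, 0.4]
width: 0.467
clock: 2.35
eef_pos: [0.3677, -0.2378, 0.2309]
tool_rot: [-0.0, 0.767, 0.642, -0.0]
wrist_force: [-0.4, -0.2, 0.4]
width: 0.471
```

```bash
python3 -m crank '[[0,0.0006,-0.034,0,0,0,0.04],[0,0.0006,-0.034,0,0,0,0.04],[0,0.0006,-0.034,0,0,0,0.04],[0,0.0006,-0.034,0,0,0,0.04],[0,0.0006,-0.033,0,0,0,0.04]]'
python3 -m crank '[[0,0,0,0,0,0,0.04],[0,0,0,0,0,0,0.04]]'
python3 - <<'E'
from h import *
o=snap("1")
a=np.hstack([o['scene'][0][190:340,190:340],o['top'][0][190:340,240:440]])
cv2.imwrite("pics/z2.png",cv2.resize(a[:,:,::-1],None,fx=2.2,fy=2.2,interpolation=cv2.INTER_CUBIC))
E
```

```text
clock: 2.77
eef_pos: [0.3678, -0.232, 0.0611]
tool_rot: [-0.0, 0.765, 0.643, 0.0]
wrist_force: [1.5, -0.6, -0.8]
width: 0.467
clock: 2.93
eef_pos: [0.3672, -0.2319, 0.0619]
tool_rot: [-0.002, 0.765, 0.643, -0.0]
wrist_force: [0.0, 0.4, 0.7]
width: 0.466
```

View pics/z2.png

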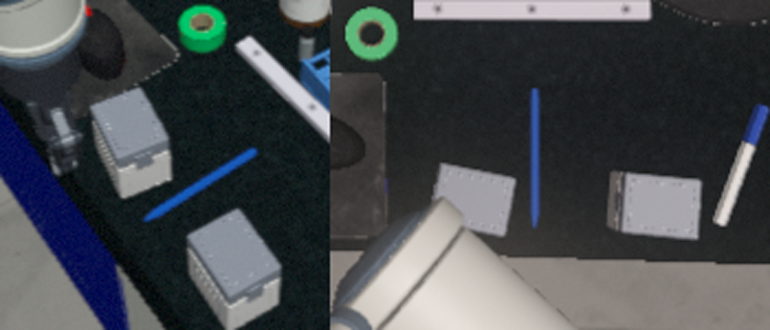

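```bash
python3 -m crank '[[0.006,-0.001,0,0,0,0,0.04],[0.006,-0.001,0,0,0,0,0.04],[0.006,-0.001,0,0,0,0,0.04],[0.006,-0.001,0,0,0,0,0.04]]'
python3 -m crank '[[0.003,-0.0005,0,0,0,0,0.04],[0.003,-0.0005,0,0,0,0,0.04]]'
python3 -m crank '[[0.002,-0.0004,0,0,0,0,0.04],[0.002,-0.0004,0,0,0,0,0.04]]'
```

```text
clock: 3.37
eef_pos: [0.3933, -0.2379, 0.0631]
tool_rot: [0.001, 0.766, 0.643, 0.0]
wrist_force: [-1.0, -0.7, -0.1]
width: 0.47
clock: 3.53
eef_pos: [0.3987, -0.2385, 0.0625]
tool_rot: [0.0, 0.766, 0.643, 0.0]
wrist_force: [0.3, -0.4, 0.0]
width: 0.465
clock: 3.7
eef_pos: [0.4021, -0.2391, 0.0622]
tool_rot: [-0.0, 0.766, 0.643, -0.0]
wrist_force: [-0.4, -0.1, -0.6]
width: 0.467
```

```bash
python3 -m crank '[[0.006,-0.001,0.004,0,0,0,0.04],[0.006,-0.001,0.0045,0,0,0,0.04],[0.0065,-0.0011,0.0035,0,0,0,0.04],[0.0065,-0.0012,0.003,0,0,0,0.04]]'
python3 - <<'E'
from h import *
o=snap("2")
a=np.hstack([o['scene'][0][190:340,190:340],o['top'][0][190:340,240:440]])
cv2.imwrite("pics/z3.png",cv2.resize(a[:,:,::-1],None,fx=2.2,fy=2.2,interpolation=cv2.INTER_CUBIC))
E
```

```text
clock: 4.03
eef_pos: [0.4279, -0.2438, 0.0779]
tool_rot: [0.0, 0.766, 0.643, 0.0]
wrist_force: [-0.0, -0.6, -0.3]
width: 0.466
```

View pics/z3.png

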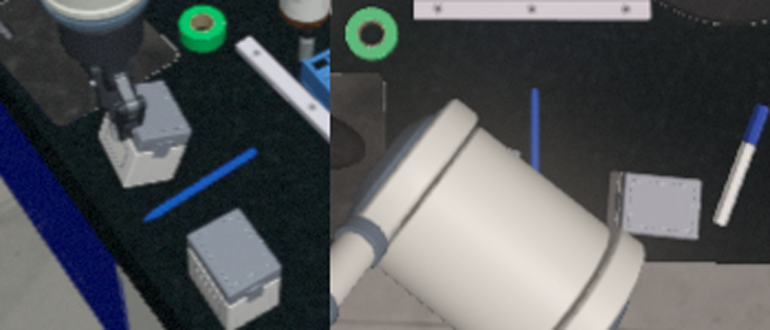

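The crate leans away as intended: in the scene crop it sits at about (145,135), with the finger on its front top edge. I'll continue along the arc.

```bash
python3 -m crank '[[0.007,-0.0012,0.002,0,0,0,0.04],[0.007,-0.0012,0.002,0,0,0,0.04],[0.0075,-0.0013,0.001,0,0,0,0.04],[0.0075,-0.0013,0.0005,0,0,0,0.04]]'
python3 -m crank '[[0.006,-0.001,0,0,0,0,0.04],[0,0,0,0,0,0,0.04],[0,0,0,0,0,0,0.04],[0,0,0,0,0,0,0.04]]'
python3 - <<'E'
from h import *
o=snap("3")
a=np.hstack([o['scene'][0][190:340,190:340],o['top'][0][190:340,240:440]])
cv2.imwrite("pics/z4.png",cv2.resize(a[:,:,::-1],None,fx=2.2,fy=2.2,interpolation=cv2.INTER_CUBIC))
E
```

```text
clock: 4.47
eef_pos: [0.4569, -0.2487, 0.083]
tool_rot: [0.0, 0.766, 0.643, 0.0]
wrist_force: [-0.1, -0.5, -0.1]
width: 0.47
clock: 4.8
eef_pos: [0.4616, -0.2493, 0.0826]
tool_rot: [-0.0, 0.766, 0.643, -0.0]
wrist_force: [-0.8, 0.5, 0.5]
width: 0.474
```

View pics/z4.png

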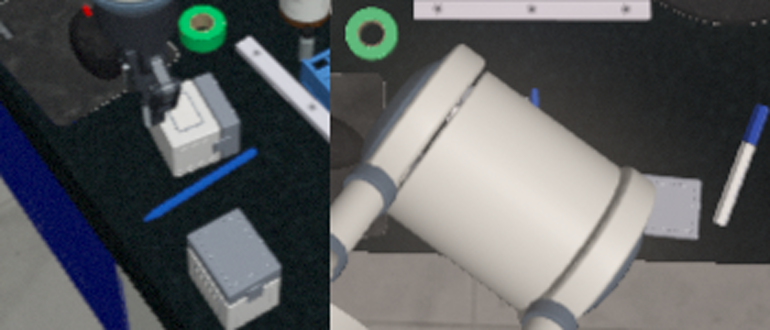

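```bash
python3 -m crank '[[-0.03,0,0.02,0,0,0,0.04],[-0.03,0,0.02,0,0,0,0.04],[-0.03,0,0.02,0,0,0,0.04]]'
python3 -m crank '[[0,-0.034,0,0,0,0.022,0.04],[0,-0.034,0,0,0,0.022,0.04],[0,-0.034,0,0,0,0.022,0.04],[0,-0.034,0,0,0,0.022,0.04],[0,-0.034,0,0,0,0.022,0.04]]'
python3 -m crank '[[0,0,0,0,0,0,0.04],[0,0,-0.027,0,0,0,0.04],[0,0,-0.027,0,0,0,0.04],[0,0,-0.027,0,0,0,0.04],[0,0,0,0,0,0,0.04]]'
python3 - <<'E'
from h import *
o=snap("4")
a=np.hstack([o['scene'][0][210:360,200:350],o['top'][0][190:340,240:440]])
cv2.imwrite("pics/z5.png",cv2.resize(a[:,:,::-1],None,fx=2.2,fy=2.2,interpolation=cv2.INTER_CUBIC))
for n in o:
    p,d,W=o[n]; z=W[...,2]
    for lo,hi,t in((.069,.083,'stand'),(.05,.063,'lying')):
        m=((W[...,0]>.39)&(W[...,0]<.6)&(W[...,1]>-.48)&(W[...,1]<-.18)&(z>lo)&(z<hi)).astype(np.uint8)
        k,l,s,c=cv2.connectedComponentsWithStats(m)
        for i in range(1,k):
            if s[i,4]>150:
                r=rect(W,l==i); print(n,t,s[i,4],np.round(r[0],1),np.round(r[1],1),round(r[2],1),np.median(z[l==i]))
E
```

```text
clock: 5.15
eef_pos: [0.3705, -0.2489, 0.143]
tool_rot: [-0.001, 0.766, 0.643, -0.0]
wrist_force: [-0.5, -1.3, 1.2]
width: 0.471
clock: 5.57
eef_pos: [0.3713, -0.421, 0.1429]
tool_rot: [0.0, 0.729, 0.684, 0.0]
wrist_force: [0.5, 0.2, -1.3]
width: 0.472
clock: 5.98
eef_pos: [0.3702, -0.4173, 0.0578]
tool_rot: [-0.003, 0.729, 0.684, 0.0]
wrist_force: [-1.7, 1.6, -0.9]
width: 0.468
scene stand 932 [ 439.8 -424.2] [72.7 56.2] 86.5 0.07630335927351206
top stand 939 [ 439.8 -423. ] [72.8 55.9] 86.0 0.07531521321184231
top lying 1207 [ 507.7 -259.8] [72. 75.] 80.2 0.055936269462833144
```

View pics/z5.png

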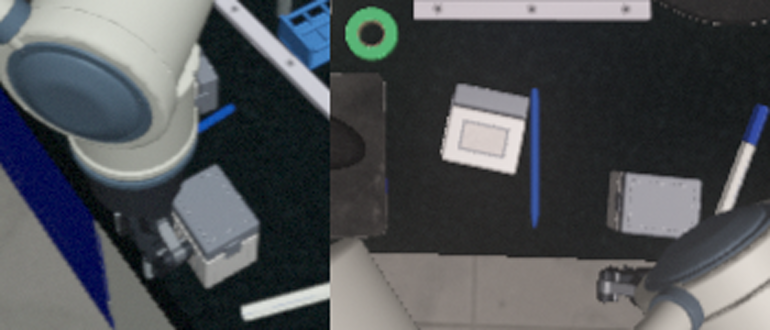

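The left crate lies on its back at (0.508,-0.260), just clear of the pen. The gripper stands in front of the right crate, so I'll tip that one next.

```bash
python3 -m crank '[[0.007,-0.0005,0.001,0,0,0,0.04],[0.007,-0.0005,0.001,0,0,0,0.04],[0.007,-0.0005,0,0,0,0,0.04],[0.006,-0.0005,0,0,0,0,0.04]]'
python3 -m crank '[[0.003,0,0,0,0,0,0.04],[0.002,0,0,0,0,0,0.04]]'
python3 -m crank '[[0.006,-0.0004,0.004,0,0,0,0.04],[0.006,-0.0004,0.0045,0,0,0,0.04],[0.0065,-0.0004,0.0035,0,0,0,0.04],[0.0065,-0.0005,0.003,0,0,0,0.04]]'
python3 - <<'E'
from h import *
o=snap("5")
a=np.hstack([o['scene'][0][210:360,200:350],o['top'][0][190:340,240:440]])
cv2.imwrite("pics/z6.png",cv2.resize(a[:,:,::-1],None,fx=2.2,fy=2.2,interpolation=cv2.INTER_CUBIC))
E
```

```text
clock: 6.42
eef_pos: [0.4005, -0.4221, 0.065]
tool_rot: [0.001, 0.729, 0.684, -0.0]
wrist_force: [-0.0, 1.3, 0.4]
width: 0.469
clock: 6.58
eef_pos: [0.4047, -0.4215, 0.0641]
tool_rot: [0.0, 0.729, 0.684, -0.0]
wrist_force: [-0.3, -0.4, 0.3]
width: 0.47
clock: 6.92
eef_pos: [0.4298, -0.4233, 0.0794]
tool_rot: [0.0, 0.729, 0.684, 0.0]
wrist_force: [-0.1, -0.1, -1.4]
width: 0.469
```

View pics/z6.png

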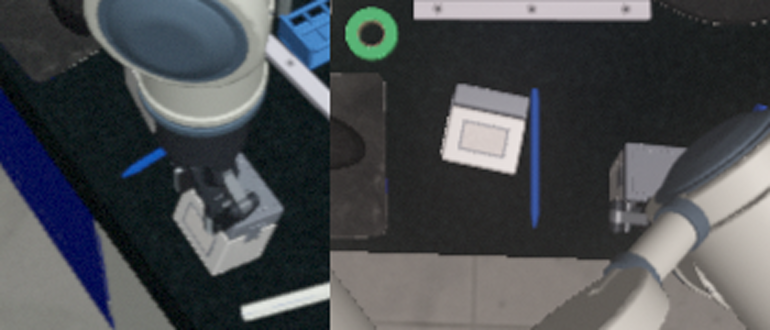

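The right crate is tilting in the scene crop, at about (230,215). I'll finish the arc.

```bash
python3 -m crank '[[0.007,-0.0005,0.002,0,0,0,0.04],[0.007,-0.0005,0.002,0,0,0,0.04],[0.0075,-0.0005,0.001,0,0,0,0.04],[0.0075,-0.0005,0.0005,0,0,0,0.04]]'
python3 -m crank '[[0.004,0,0,0,0,0,0.04],[0,0,0,0,0,0,0.04],[0,0,0,0,0,0,0.04],[0,0,0,0,0,0,0.04]]'
python3 - <<'E'
from h import *
o=snap("6")
a=np.hstack([o['scene'][0][210:360,200:350],o['top'][0][190:340,240:440]])
cv2.imwrite("pics/z7.png",cv2.resize(a[:,:,::-1],None,fx=2.2,fy=2.2,interpolation=cv2.INTER_CUBIC))
E
```

```text
clock: 7.35
eef_pos: [0.4589, -0.4253, 0.0845]
tool_rot: [0.0, 0.729, 0.684, 0.0]
wrist_force: [-0.2, -0.2, -0.5]
width: 0.465
clock: 7.68
eef_pos: [0.4617, -0.425, 0.0841]
tool_rot: [-0.0, 0.729, 0.684, -0.0]
wrist_force: [-0.4, 0.9, -0.1]
width: 0.463
```

View pics/z7.png

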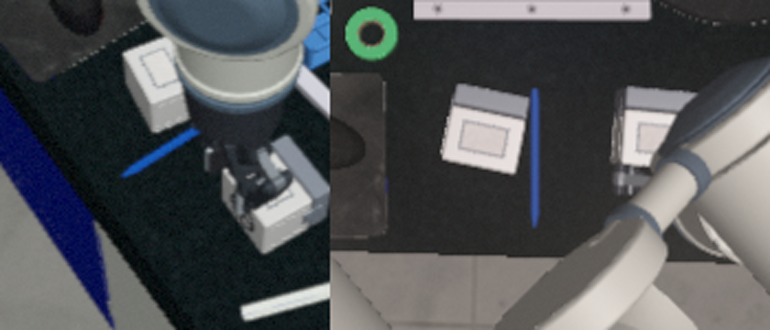

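Both crates are down, and the left base looks bare. I'll retract to see both bases.

```bash
python3 -m crank '[[-0.03,0.01,0.02,0,0,0,0.04],[-0.03,0.02,0.02,0,0,0,0.04],[-0.03,0.02,0.02,0,0,0,0.04],[0,0.03,0.02,0,0,0,0.04],[0,0.03,0,0,0,0,0.04]]'
python3 -m crank '[[0,0.03,0,0,0,0,0.04],[0,0.03,0,0,0,0,0.04],[0,0,0,0,0,0,0.04]]'
python3 - <<'E'
from h import *
o=snap("7")
a=o['scene'][0][220:350,200:360]
b=cv2.resize(a[:,:,::-1],None,fx=4.5,fy=4.5,interpolation=cv2.INTER_CUBIC)
cv2.imwrite("pics/z8.png",b)
for n in o:
    p,d,W=o[n]; z=W[...,2]
    m=((W[...,0]>.39)&(W[...,0]<.6)&(W[...,1]>-.48)&(W[...,1]<-.18)&(z>.05)&(z<.063)).astype(np.uint8)
    k,l,s,c=cv2.connectedComponentsWithStats(m)
    for i in range(1,k):
            if s[i,4]>150:
                r=rect(W,l==i); print(n,s[i,4],np.round(r[0],1),np.round(r[1],1),round(r[2],1),np.median(z[l==i]))
E
```

```text
clock: 8.2
eef_pos: [0.3713, -0.3156, 0.1673]
tool_rot: [0.002, 0.73, 0.683, -0.0]
wrist_force: [1.9, -0.2, 1.0]
width: 0.469
clock: 8.45
eef_pos: [0.3704, -0.2505, 0.1643]
tool_rot: [-0.001, 0.729, 0.685, 0.0]
wrist_force: [0.1, -0.7, -0.2]
width: 0.468
scene 909 [ 506.9 -261.4] [73.6 75.5] 80.7 0.057177313951819686
scene 1171 [ 512.2 -428.3] [73.8 76. ] 86.5 0.05706174363867056
top 1203 [ 507.7 -259.7] [71.9 74.8] 80.1 0.05586276363509812
top 1224 [ 512.5 -426.7] [73.1 75.1] 86.5 0.05595516381449339
```

View pics/z8.png

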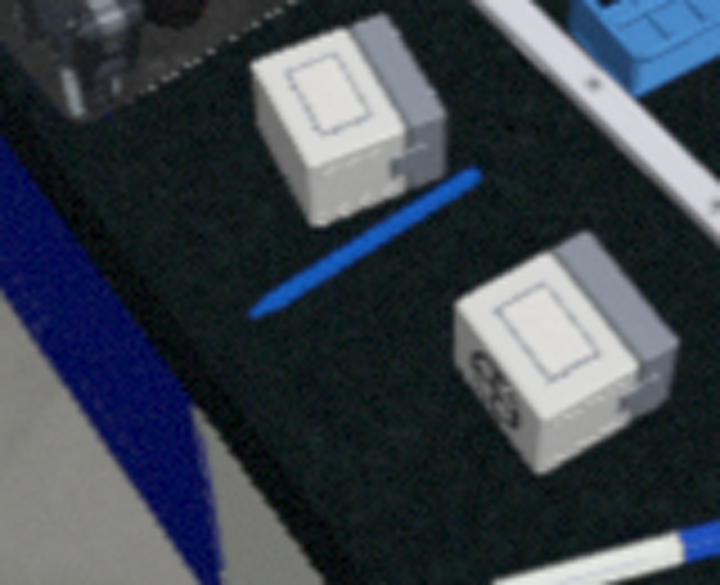

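View pics/top7.png

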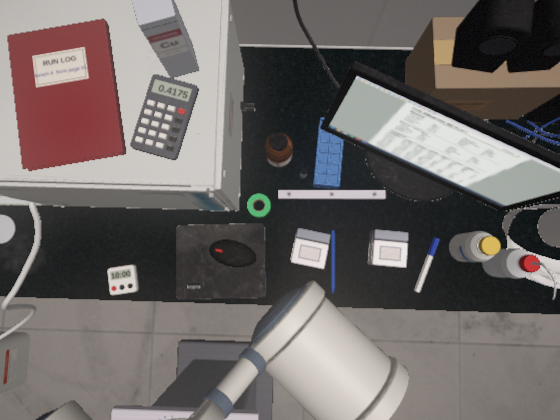

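The stamp (ring and cross) is on the right crate, at (495,385) in the crop. The left base is bare. I'll align the two fingertips with the bar and bring them down behind the stamped base.

```bash
python3 -m crank '[[0,-0.0352,0,0,0,0.018,0.04],[0,-0.0352,0,0,0,0.018,0.04],[0,-0.0352,0,0,0,0.018,0.04],[0,-0.0352,0,0,0,0.018,0.04],[0,-0.0352,0,0,0,0.018,0.04]]'
python3 -m crank '[[0,0,0,0,0,0,0.04],[0.01,0,-0.0355,0,0,0,0.04],[0.01,0,-0.0355,0,0,0,0.04],[0.01,0,-0.0355,0,0,0,0.04],[0.01,0,-0.0355,0,0,0,0.04]]'
python3 -m crank '[[0.01,0,0,0,0,0,0.04],[0.01,0,0,0,0,0,0.04],[0,0,0,0,0,0,0.04]]'
python3 - <<'E'
from h import *
print(env.state()['joint_pos'])
o=snap("8")
a=np.hstack([o['scene'][0][220:370,200:360],o['top'][0][180:330,280:440]])
cv2.imwrite("pics/z9.png",cv2.resize(a[:,:,::-1],None,fx=2.4,fy=2.4,interpolation=cv2.INTER_CUBIC))
E
```

```text
clock: 8.97
eef_pos: [0.3713, -0.4342, 0.1642]
tool_rot: [0.0, 0.698, 0.716, -0.0]
wrist_force: [0.2, -1.2, -0.4]
width: 0.473
clock: 9.38
eef_pos: [0.412, -0.4325, 0.0206]
tool_rot: [0.001, 0.698, 0.716, -0.0]
wrist_force: [0.6, 0.0, -0.2]
width: 0.468
clock: 9.63
eef_pos: [0.4343, -0.4326, 0.024]
tool_rot: [0.002, 0.698, 0.716, -0.0]
wrist_force: [0.5, -0.1, 1.1]
width: 0.47
[-8.80975413e-01  7.29739505e-01  1.56124665e+00  1.97912871e-04
  8.47601457e-01 -2.47852926e+00]
```

View pics/z9.png

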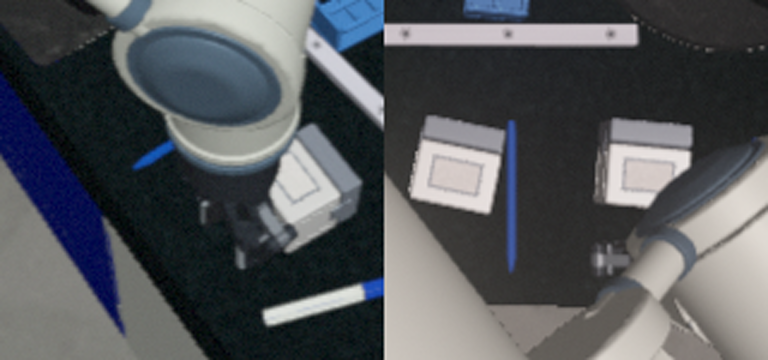

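```bash
python3 -m crank '[[0.006,0.006,0,0,0,0,0.04],[0.008,0,0,0,0,0,0.04],[0.006,0,0,0,0,0,0.04],[0.006,0,0,0,0,0,0.04],[0.006,0,0,0,0,0,0.04]]'
python3 -m crank '[[0.005,0,0,0,0,0,0.04],[0.005,0,0,0,0,0,0.04],[0.005,0.0001,0,0,0,0,0.04],[0.005,0.0001,0,0,0,0,0.04],[0.005,0.0001,0,0,0,0,0.04]]'
python3 - <<'E'
from h import *
o=snap("9")
a=np.hstack([o['scene'][0][220:370,200:360],o['top'][0][180:330,280:440]])
cv2.imwrite("pics/z10.png",cv2.resize(a[:,:,::-1],None,fx=2.4,fy=2.4,interpolation=cv2.INTER_CUBIC))
for n in o:
    p,d,W=o[n]; z=W[...,2]
    m=((W[...,0]>.39)&(W[...,0]<.66)&(W[...,1]>-.48)&(W[...,1]<-.18)&(z>.05)&(z<.063)).astype(np.uint8)
    k,l,s,c=cv2.connectedComponentsWithStats(m)
    for i in range(1,k):
            if s[i,4]>150:
                r=rect(W,l==i); print(n,s[i,4],np.round(r[0],1),np.round(r[1],1),round(r[2],1),np.median(z[l==i]))
E
```

```text
clock: 10.15
eef_pos: [0.4648, -0.4253, 0.0226]
tool_rot: [0.0, 0.698, 0.716, -0.0]
wrist_force: [-0.3, -0.1, 0.2]
width: 0.472
clock: 10.57
eef_pos: [0.4894, -0.4248, 0.0222]
tool_rot: [-0.0, 0.698, 0.716, -0.0]
wrist_force: [-0.5, 0.5, -1.0]
width: 0.465
scene 697 [ 500.4 -260. ] [73.3 60.8] 80.4 0.05713758687757753
scene 439 [ 551.2 -430.6] [49.1 60.1] 2.9 0.05716635790102853
top 349 [ 545.7 -394.2] [36.7 83.3] 63.7 0.0558217148571134
top 1204 [ 507.8 -259.8] [72.1 75. ] 80.1 0.05606328516247472
```

View pics/z10.png

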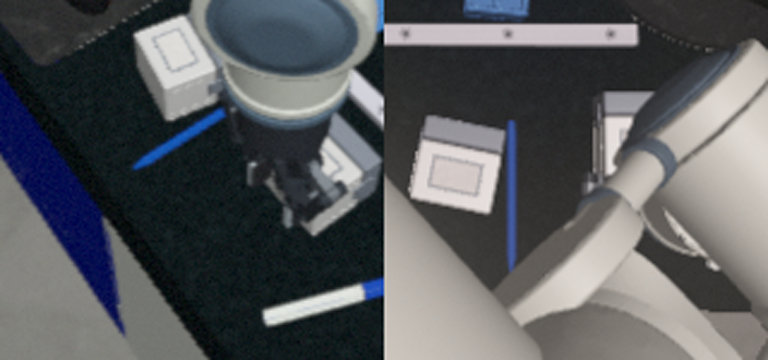

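```bash
python3 -m crank '[[0.005,0.0001,0,0,0,0,0.04],[0.005,0.0001,0,0,0,0,0.04],[0.005,0.0001,0,0,0,0,0.04],[0.005,0.0001,0,0,0,0,0.04],[0.005,0.0001,0,0,0,0,0.04]]'
python3 -m crank '[[0.004,0.0001,0,0,0,0,0.04],[0.003,0.0001,0,0,0,0,0.04],[0.002,0.0001,0,0,0,0,0.04],[0,0,0,0,0,0,0.04]]'
cat > m.py <<'E'
from h import *
import sys
o=snap(sys.argv[1])
a=np.hstack([o['scene'][0][200:350,220:380],o['top'][0][170:320,280:440]])
cv2.imwrite(f"pics/c{sys.argv[1]}.png",cv2.resize(a[:,:,::-1],None,fx=2.4,fy=2.4,interpolation=cv2.INTER_CUBIC))
for n in o:
    p,d,W=o[n]; z=W[...,2]
    m=(W[...,0]>.48)&(W[...,0]<.68)&(W[...,1]>-.48)&(W[...,1]<-.36)&(z>.05)&(z<.06)
    P=W[m]
    for y in np.arange(-.465,-.38,.01):
        q=P[abs(P[:,1]-y)<.005]
        if len(q)>3: print(n,round(y,3),q[:,0].min().round(4),q[:,0].max().round(4))
E
python3 m.py 10
```

```text
clock: 11.08
eef_pos: [0.5145, -0.4243, 0.0222]
tool_rot: [-0.0, 0.698, 0.716, 0.0]
wrist_force: [0.4, -0.2, -0.5]
width: 0.467
clock: 11.42
eef_pos: [0.5235, -0.4241, 0.0223]
tool_rot: [0.0, 0.698, 0.716, 0.0]
wrist_force: [-0.5, 0.5, 0.2]
width: 0.466
scene -0.455 0.5173 0.6103
scene -0.445 0.5135 0.6114
scene -0.435 0.5661 0.6098
scene -0.425 0.5729 0.6076
scene -0.415 0.581 0.6079
scene -0.405 0.512 0.6081
scene -0.395 0.5113 0.5153
top -0.415 0.5979 0.6089
top -0.405 0.5759 0.6086
top -0.395 0.5505 0.6084
top -0.385 0.5464 0.6085
```

View pics/c10.png

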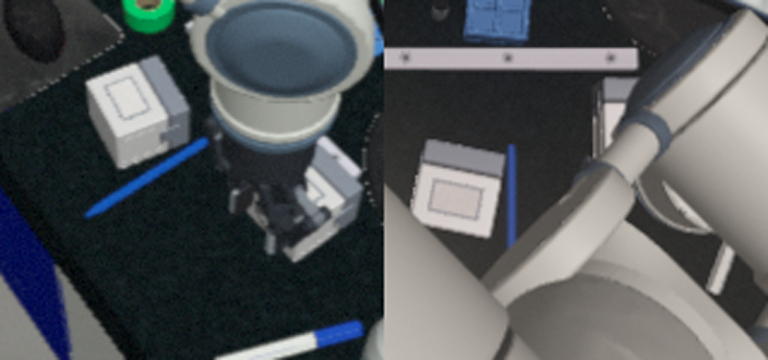

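The lid edge is at about x = 0.609 and the bar face at about 0.622, so roughly 12 mm remains.

```bash
python3 -m crank '[[0.003,0.0001,0,0,0,0,0.04],[0.003,0.0001,0,0,0,0,0.04],[0.002,0,0,0,0,0,0.04],[0.001,0,0,0,0,0,0.04],[0,0,0,0,0,0,0.04]]'
python3 m.py 11 | grep -v 'scene -0.3'
```

```text
clock: 11.93
eef_pos: [0.5323, -0.4239, 0.0223]
tool_rot: [0.0, 0.698, 0.716, 0.0]
wrist_force: [-0.6, -0.3, -0.2]
width: 0.468
scene -0.455 0.5258 0.6185
scene -0.445 0.5216 0.6187
scene -0.435 0.5758 0.6188
scene -0.425 0.5843 0.6186
scene -0.415 0.5897 0.6163
scene -0.405 0.52 0.6174
top -0.405 0.5872 0.6174
top -0.395 0.5632 0.617
top -0.385 0.5588 0.6164
```

```bash
python3 -m crank '[[0.001,0,0,0,0,0,0.04],[0.0005,0,0,0,0,0,0.04],[0,0,0,0,0,0,0.04]]'
python3 m.py 12 | grep -v 'scene -0.3'
```

```text
clock: 12.28
eef_pos: [0.5336, -0.4239, 0.0223]
tool_rot: [0.0, 0.698, 0.716, 0.0]
wrist_force: [0.2, -1.0, -0.5]
width: 0.469
scene -0.455 0.5278 0.6196
scene -0.445 0.5229 0.6183
scene -0.435 0.5766 0.6192
scene -0.425 0.5839 0.6189
scene -0.415 0.5929 0.6194
scene -0.405 0.5227 0.6198
top -0.405 0.5889 0.6171
top -0.395 0.5653 0.617
top -0.385 0.561 0.6167
```

View pics/c12.png

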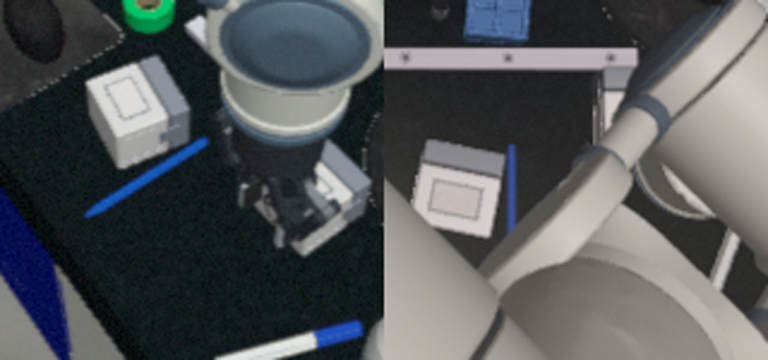

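```bash
python3 -m crank '[[0.0005,0,0,0,0,0,0.04],[0.0005,0,0,0,0,0,0.04],[0,0,0,0,0,0,0.04]]'
python3 -m crank '[[0.0005,0,0,0,0,0,0.04],[0.0005,0,0,0,0,0,0.04],[0,0,0,0,0,0,0.04]]'
```

```text
clock: 12.63
eef_pos: [0.5346, -0.4239, 0.0223]
tool_rot: [0.0, 0.698, 0.716, -0.0]
wrist_force: [0.0, 0.1, 0.3]
width: 0.469
clock: 12.88
eef_pos: [0.5356, -0.4239, 0.0223]
tool_rot: [0.0, 0.698, 0.716, 0.0]
wrist_force: [-0.2, -0.3, -0.7]
width: 0.467
```

```bash
for i in 1 2; do :; done; python3 -m crank '[[0.0005,0,0,0,0,0,0.04],[0,0,0,0,0,0,0.04]]' | grep -E 'eef|force'
python3 m.py 13 | grep -v 'scene -0.3'
```

```text
eef_pos: [0.5361, -0.4239, 0.0223]
wrist_force: [0.4, -0.8, 0.8]
scene -0.455 0.5262 0.6217
scene -0.445 0.5259 0.6222
scene -0.435 0.5783 0.6223
scene -0.425 0.5875 0.6227
scene -0.415 0.5923 0.6239
scene -0.405 0.525 0.6204
top -0.405 0.5933 0.6216
top -0.395 0.5697 0.6214
top -0.385 0.5655 0.6205
```

```bash
python3 -m crank '[[0.0005,0,0,0,0,0,0.04],[0,0,0,0,0,0,0.04]]' | grep -E 'eef|force'
python3 -m crank '[[0.0005,0,0,0,0,0,0.04],[0,0,0,0,0,0,0.04]]' | grep -E 'eef|force'
python3 - <<'E'
from h import *
s=env.state(); print(s['effort'])
E
python3 m.py 14 | grep -v 'scene -0.3'
```

```text
eef_pos: [0.5365, -0.4239, 0.0223]
wrist_force: [-0.8, 1.0, 0.5]
eef_pos: [0.5371, -0.4239, 0.0223]
wrist_force: [-1.0, 0.1, -0.7]
[ 2.57177018e-01 -1.04047580e+02 -2.87895173e+01  1.06884073e-01
 -1.37547576e-01  1.13655708e-02]
scene -0.455 0.5311 0.625
scene -0.445 0.5268 0.6243
scene -0.435 0.5798 0.622
scene -0.425 0.5886 0.6224
scene -0.415 0.5964 0.6234
scene -0.405 0.5256 0.6226
top -0.405 0.5953 0.6216
top -0.395 0.5697 0.6213
top -0.385 0.5653 0.621
```

View pics/c14.png

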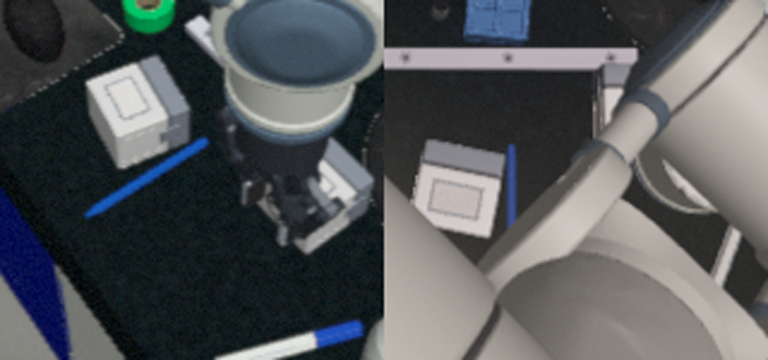

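The lid now appears to be at the bar. I'll back off and check with a clear view.

```bash
python3 -m crank '[[-0.004,0,0,0,0,0,0.04],[-0.015,0,0,0,0,0,0.04],[-0.03,0,0,0,0,0,0.04],[-0.03,0,0,0,0,0,0.04],[-0.03,0,0.03,0,0,0,0.04]]'
python3 -m crank '[[-0.02,0.02,0.03,0,0,0,0.04],[-0.01,0.03,0.03,0,0,0,0.04],[0,0.035,0.02,0,0,0,0.04],[0,0.035,0,0,0,0,0.04],[0,0.035,0,0,0,0,0.04]]'
python3 -m crank '[[0,0.035,0,0,0,0,0.04],[0,0.035,0,0,0,0,0.04],[0,0,0,0,0,0,0.04]]'
python3 - <<'E'
from h import *
o=snap("15")
a=np.hstack([o['scene'][0][190:340,220:380],o['top'][0][170:320,280:440]])
cv2.imwrite("pics/z15.png",cv2.resize(a[:,:,::-1],None,fx=2.4,fy=2.4,interpolation=cv2.INTER_CUBIC))
for n in o:
    p,d,W=o[n]; z=W[...,2]
    m=((W[...,0]>.39)&(W[...,0]<.66)&(W[...,1]>-.48)&(W[...,1]<-.18)&(z>.05)&(z<.063)).astype(np.uint8)
    k,l,s,c=cv2.connectedComponentsWithStats(m)
    for i in range(1,k):
        if s[i,4]>150:
            q=W[l==i]; e=[(y,q[abs(q[:,1]-y)<.004,0].max()) for y in np.arange(q[:,1].min()+.01,q[:,1].max()-.01,.006)]
            r=rect(W,l==i); print(n,np.round(r[0],1),np.round(r[1],1),round(r[2],1),'lid fit',np.polyfit(np.array(e)[:,0]+.307,np.array(e)[:,1],1).round(4))
    m=(z>.008)&(z<.016)&(W[...,0]>.6)&(W[...,0]<.66)&(W[...,1]<-.2)&(W[...,1]>-.38)
    P=W[m]; e=np.array([(y,P[abs(P[:,1]-y)<.005,0].min(),P[abs(P[:,1]-y)<.005,0].max()) for y in np.arange(-.375,-.205,.01)])
    print(n,'bar near',np.polyfit(e[:,0]+.307,e[:,1],1).round(4),'far',np.polyfit(e[:,0]+.307,e[:,2],1).round(4))
    m=((W[...,0]>.39)&(W[...,0]<.6)&(W[...,1]>-.57)&(W[...,1]<-.28)&(z>.006)&(z<.016)).astype(np.uint8)
    k,l,s,c=cv2.connectedComponentsWithStats(m)
    for i in range(1,k):
        if s[i,4]>60: print(n,'low',np.round(rect(W,l==i)[0]),np.round(rect(W,l==i)[1]))
E
```

```text
clock: 14.0
eef_pos: [0.4254, -0.4215, 0.0479]
tool_rot: [-0.003, 0.698, 0.716, 0.0]
wrist_force: [-1.0, -0.3, -0.4]
width: 0.468
clock: 14.42
eef_pos: [0.3989, -0.2695, 0.1318]
tool_rot: [0.002, 0.698, 0.716, 0.0]
wrist_force: [1.2, 0.3, 0.4]
width: 0.466
clock: 14.67
eef_pos: [0.3971, -0.1949, 0.1304]
tool_rot: [-0.002, 0.697, 0.717, 0.0]
wrist_force: [-0.5, -0.6, 0.2]
width: 0.47
scene [ 507.7 -260.1] [76.4 75.4] 79.8 lid fit [0.1664 0.5372]
scene [ 585.3 -423.4] [76.7 73.4] 1.8 lid fit [-0.0561  0.6157]Traceback (most recent call last):
  File "<stdin>", line 14, in <module>
    return umr_minimum(a, axis, None, out, keepdims, initial, where)
ValueError: zero-size array to reduction operation minimum which has no identity
```

View pics/z15.png

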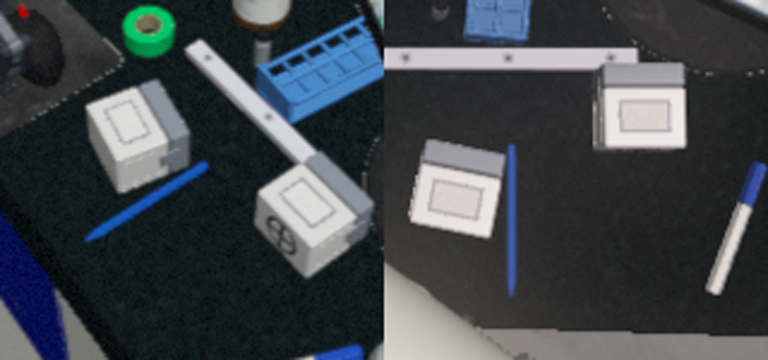

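```bash
python3 - <<'E'
from h import *
o=snap("16"); n='top'
p,d,W=o[n]; z=W[...,2]
m=((W[...,0]>.39)&(W[...,0]<.66)&(W[...,1]>-.48)&(W[...,1]<-.18)&(z>.05)&(z<.063)).astype(np.uint8)
k,l,s,c=cv2.connectedComponentsWithStats(m)
for i in range(1,k):
    if s[i,4]>150:
        r=rect(W,l==i); print(np.round(r[0],1),np.round(r[1],1),round(r[2],1))
m=(z>.008)&(z<.016)&(W[...,0]>.6)&(W[...,0]<.66)&(W[...,1]<-.2)&(W[...,1]>-.38)
P=W[m]; r=cv2.minAreaRect((P[:,:2]*1000).astype(np.float32)); print('bar',r)
P=P[P[:,0]<.63] if 0 else P
c=P[:,:2].mean(0); u=np.linalg.svd(P[:,:2]-c,full_matrices=False)[2][0]; print('bar c',c,'yaw',-u[0]/u[1])
m=((W[...,0]>.39)&(W[...,0]<.6)&(W[...,1]>-.57)&(W[...,1]<-.28)&(z>.006)&(z<.016)).astype(np.uint8)
k,l,s,c=cv2.connectedComponentsWithStats(m)
for i in range(1,k):
    if s[i,4]>60: print('low',np.round(rect(W,l==i)[0]),np.round(rect(W,l==i)[1]))
E
```

```text
[ 585.6 -422.2] [73.1 72.2] 1.7
[ 507.7 -259.7] [72.  74.9] 80.2
bar ((639.2499389648438, -290.4960632324219), (39.28723907470703, 178.3085479736328), 1.358053207397461)
bar c [ 0.62979309 -0.29142012] yaw 0.023768851897557113
low [ 480. -312.] [138.   7.]
low [ 480. -517.] [ 14. 125.]
```

```bash
python3 -c "
from rig import env
print(env.sign_off())"
```

```text
the job is handed in; nothing more can be done
None
```

I tipped both crates onto their backs with the fingertips. The stamp turned out to be on the right crate, so I pushed that one forward to the bar. I backed the arm off and handed the job in at about 15 s; no verdict is reported.

**Last checks:**
- **Stamped crate:** its origin is about 85 mm in front of the bar's middle line (target 85). The turn relative to the bar is about 0.006 rad and its offset along the bar about -0.115 m, so its right half runs past the bar's end.
- **Other crate:** it lies where it fell, base bare, about 75 mm short of the bar.
- **Bystanders:** the pen and marker were measured in place. I only saw the bottle and vial in pictures and did not measure them. I did not check the timer after the first picture.

**Weak or differing checks:**
- The wrist force never rose above its noise of about 1 N, so I judged the lid's contact with the bar from the camera alone, to about 1 mm.
- The two cameras differed by 1–2 mm on position. One rough edge fit in the scene view put the lid 0.056 rad off square to the world, while the footprint fits in both views gave 0.03.

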